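Load and close a swing-head setting press for a bag lock plate

ROBOT

A 7-joint arm with a two-finger parallel gripper is mounted at the origin on the work surface. World frame = base frame: x ahead of the robot, y to its left, z up, the work surface at z = 0. Lengths are in m, angles in rad, forces in N, time in s.
With the tool pointing down it reaches from about 0.425 to 0.925 m from the base axis. Payload 6.8 kg.
Tool frame: the origin (TCP) lies midway between the tips of the shut fingers; the grasp point (between the pads) lies 19 mm behind it; z points along the fingers, y is the line along which they close (so a half turn about z gives the same grasp; the last joint's range is limited). The gripper opens to 85 mm and grips with 20 to 120 N. Pads are 22 mm wide; open, the fingers measure 114 mm over their backs; the gripper's body (76 mm by 85 mm) begins 54 mm behind the grasp point. The pads swing forward as they close: fully open they stand 13 mm farther back than shut.
Start: joints at [-1.34, 0.477, 0.022, 1.555, -0.011, 1.109, -0.083], TCP at [0.224, 0.637, 0.195] pointing down, gripper open.
Joint ranges: [-2.96, 2.96], [-0.34, 2.1], [-1.41, 1.46], [0.24, 2.44], [-1.37, 4.51], [0.17, 1.92], [-2.96, 2.96]. Speed limits (rad/s): [2.39, 2.39, 3.14, 3.14, 3.14, 3.14, 3.14].

INTERFACE

Orientations are given as a rotation vector (axis times angle).
In Python, from cell import observe, get_image, hand_in, recognise, spot_point gives the robot as it stands. The module is installed in compiled form; this text tells all that it offers.
- The arm moves only by the tool send_rows, never from a script. Its argument "rows" is text: rows parted by semicolons, each of 7 numbers parted by spaces: the finger opening in m, from 0 to 0.0854, then the shift along the world's x, y, z in m, then the turn, a rotation vector about the world's x, y, z in rad. In form: grip dx dy dz ax ay az; .... A call has 1 to 5 rows; each row shifts and turns the commanded pose from where the row before left it; what a row does not reach is not made up. A row lasts 1/8 s, in which the tool goes at most 62.5 mm and 10.7 degrees, less where a joint would pass 70% of its speed; a pose out of reach is approached as far as the arm can. A call is refused whole if a number of a shift passes 0.0625 or a number of a turn 0.188, either way. A call with a gripper value outside its range is refused whole. The fingers move at their own pace and stop on an object; "newtons" is the grip in N (left out, the last holds). Time passes only in rows, so rows that do not move let the fingers close. It gives the time, the measured TCP pose, the force, the opening and the grip force at its end, in the units of the state.
- observe(): the state, without advancing time (a new reading comes with each control period).
- get_image(name): name is "side" or "top"; returns a dict with "frame" (384x512x3 uint8, red, green, blue), "depth" (384x512 float32, m along the optical axis (not along the pixel's ray), 0 where there is no reading), "fx", "fy", "cx", "cy" (pixels), "view" (4x4, takes a point from world to camera coordinates). Camera axes: x right, y up, looking along -z (the intrinsics and any distortion apply to the point x, -y, -z); pixel columns grow to the right and rows downward; lengths in m; the calibration is good to about 2 mm. A picture is of the moment at which its call begins.
- hand_in(): hands the job in; it is judged then, once.
Trained networks look in the newest picture that a camera, given by its name, has taken for a name from the list of things; names that differ only in an ending like _2 or _b are one class to them, and where a whole thing is asked for, a point or a joint stands for the part that bears it (a point fixed in the world has none). Each returns a list of dicts, best first, with "p" (0 to 1); they miss things now and then, are a little off and sometimes report something else, mostly with a low value. They report only what shows in the picture. A call takes as long as a camera call. They do not tell look-alikes from the thing itself.
- recognise(camera, name): "extent" ([left, top, right, bottom] in pixels, round what is visible of it).
- spot_point(camera, name): "pixel" ([column, row] in pixels: a listed point, or the origin of a listed thing).
The state is a dict: "time_s": time; "q": joint angles; "qd": joint speeds; "joint_torque": joint torques, N m; "tcp_pos": TCP position; "tool_rot": TCP orientation; "contact_force": force on the tool from outside, world axes, zero at the start; "moment": the same for the moment, N m; "gripper_width": opening from 0.0 (shut) to 1.0 (fully open); "grasp_force": force on a finger pad.
Only numpy, scipy, OpenCV 4.12 (cv2) and the standard library are available. Lean on these libraries where they do the work, as an engineer would, in place of code of your own. Each camera call takes 0.05 s, during which the arm holds its last target. There are 200 camera calls.

TASK

Set the rectangular lock plate in the press: first lay it flat, fully seated with its block upward, in the nest that fits it on the sloping bed and let go of it. Then lift the arm's sprung plunger, swing the press arm round over that nest and let the plunger drop fully home in the notch there; finally pull the side lever towards you right to its stop and let it return all the way. Leave the round rosette and the rest of the bench as they are.

Things in the scene. Friction and masses are not known exactly. Their poses are not given: they have to be found in the camera images.
- press: Grey fixed bench press, 295 x 400 (y) mm. Origin on the table under the hub; x away from the robot, y left, z up; yawed. Its bed slopes 25 deg, low at the front: outward normal (-0.423, 0, 0.906) in press axes, uphill (0.906, 0, 0.423). A 76 mm thick column square to the bed rises 207 mm at the hub, so reach the plunger knob with the tool square to the bed (25 deg off vertical), not straight down.
- hub (a point): Point on the bed's surface where the arm's swing axis (the bed's normal) leaves it, 185 mm above the table.
- turret (a joint): Swing of the press arm (rad) about the bed's outward normal, counter-clockwise from above. 0 (start): arm points downhill, locked in the middle notch. -0.96: over the left (+y) nest; +0.96: over the right one; stops at -0.972, +0.972. Flat aluminium bar 42 mm wide, 62 to 76 mm off the bed, reaching 210 mm from the axis; 0.2 N m to turn, stays where left.
- plunger (a joint): Lift of the arm's sprung plunger (m) along the bed's normal: 0 fully home in a notch, 0.026 fully up. The pin (12 mm wide) clears the steel quadrant above 0.016 and rides on it between notches. Three notches, 16 mm wide, at turret angles -0.96, 0 and +0.96. Spring 5.5 to 8.5 N.
- plunger_knob (a point): Middle of the plunger's black round knob (30 mm thick, 46 mm long, 35 mm wide at its top end), on the plunger's axis 105 mm from the swing axis; 115 mm off the bed when home, 21 mm below the knob's top. It moves with the plunger and the arm. The knob spins freely on the plunger, so the grip need not turn with the arm.
- ram_tip (a point): Lower end of the ram, a 28 mm thick steel rod end under the arm, 180 mm from the swing axis, 46 mm off the bed, 10 mm above the block of a seated plate (the lever works a drawbar in the column).
- nest_rect: Fixed rectangular steel nest on the bed, 62 mm (its x, uphill) by 82 mm (its y), 12 mm high, tilted with the bed (its z is the bed's normal). Origin at its underside centre; inner floor 6 mm above it, rim walls 6 mm thick and 6 mm above the floor, pocket 50 x 70 mm. It may be the left or the right nest.
- nest_round: Fixed round steel nest on the bed, 74 mm across, pocket 62 mm across, 12 mm high, for rosettes; stays empty. Origin at its underside centre.
- lock_plate: Loose rectangular brass lock plate, 44 (x) x 64 (y) x 6 mm, with a block 18 (x) x 36 (y) mm standing in its middle from 6 to 30 mm high, to hold it by. Origin at the underside centre, z up out of the block. It lies on the table to the right of the press. 0.12 kg.
- rosette: Loose round brass rosette, 56 mm across, 6 mm thick, with the same block 18 x 36 x 24 mm on it; origin at the underside centre. Lies near the lock plate; leave it.
- lever (a joint): Pull of the side lever (rad): 0 at rest (leaning 0.35 rad back, away from the robot), 0.8 at its stop (leaning 0.45 rad towards the robot). Sprung back, 5 to 11 N at the handle.
- lever_grip (a point): Middle of the lever's black handle bar (20 mm thick, 92 mm long, level, along the press's y axis) on the left side of the press; moves with the lever.
- lever_pivot (a point): Point on the lever's hinge axis (the press's y axis direction) level with the middle of the handle bar, which circles it at 150 mm; 90 mm above the table.
- wood_block: Wooden block 100 x 55 x 22 mm on the table in front of the press; origin at underside centre; bystander.
- mallet: Hammer 240 mm long lying on the table in front of the press; bystander.
- glue_can: Closed can 72 mm across, 100 mm high, origin at underside centre; bystander.
- spool: Thread spool 52 mm across, 70 mm high, origin at underside centre; bystander.
- awl: Awl 160 mm long lying on the table; bystander.
- brush: Brush 180 mm long lying on the table; bystander.
- rivet_jar: Closed jar 68 mm across, 90 mm high, origin at underside centre; bystander.
Not all that is in view belongs to the job. What is shaped like the lock_plate but red or white is not meant.

How it is judged:
By the outcome, as a careful person would: the job done as asked, in the order asked, and still so for the second after the job is handed in, with the robot touching nothing.
It also fails if it takes over 72 s, if anything falls off the work surface, if the arm or the gripper's body presses on something with over 40 N, if the wrist force passes 120 N, or if a joint passes its speed limit or range.

## Working session

There is one attempt and no reset: what is moved stays moved. The work goes in short steps, Python scripts to look and compute and a tool call to move; the robot and the scene stay as the last step left them, time stands still between calls to the robot, and variables do not carry over. Pictures are saved under pics/ and viewed, at most 10 in all, crops included, and the job is handed in when it is done.

Besides the shell and the picture viewer there is one more tool, called after "Call:" as name(argument=value, ...) on one line, values as JSON. send_rows: Moves the arm, as the interface text tells. Its arguments: {"type":"object","properties":{"rows":{"type":"string"},"newtons":{"type":"number"}},"required":["rows"]}

```bash
mkdir -p pics; cat > h.py <<'E'
import numpy as np, cv2
from scipy.spatial.transform import Rotation as R
from cell import observe, get_image, hand_in, recognise, spot_point
def w(im,px,depth=None):
    c,r=px; d=depth
    if d is None:
        p=im['depth'][int(r)-1:int(r)+2,int(c)-1:int(c)+2]; p=p[p>0]; d=np.median(p) if len(p) else np.nan
    x=(c-im['cx'])/im['fx']*d; y=(r-im['cy'])/im['fy']*d
    return (np.linalg.inv(im['view'])@[x,-y,-d,1])[:3]
def cloud(im):
    r,c=np.mgrid[0:384,0:512]; d=im['depth']
    P=np.stack([(c-im['cx'])/im['fx']*d,-(r-im['cy'])/im['fy']*d,-d,np.ones_like(d)],-1)
    return (P@np.linalg.inv(im['view']).T)[...,:3]
def proj(im,p):
    q=im['view']@np.r_[p,1]; return [im['cx']+im['fx']*q[0]/-q[2], im['cy']+im['fy']*-q[1]/-q[2]]
E
python3 - <<'E'
from h import *
np.set_printoptions(precision=4,suppress=True)
ims=[]
for n in ['side','top']:
    im=get_image(n); ims.append(im['frame']); np.savez(n+'.npz',**im)
    print(n,{k:v for k,v in im.items() if k not in('frame','depth')})
    cv2.imwrite(f'pics/{n}0.png',cv2.resize(im['frame'][...,::-1],(800,600)))
    for t in ['hub','plunger_knob','ram_tip','nest_rect','nest_round','lock_plate','rosette','lever_grip','lever_pivot','press']:
        for o in spot_point(n,t)[:3]:
            print(t,round(o['p'],2),np.round(o['pixel'],1),w(im,o['pixel']))
s=observe(); print(s)
E
```

```text
side {'fx': 410.0544760995837, 'fy': 410.0544760995837, 'cx': 259.9487414649359, 'cy': 191.74847608835617, 'view': array([[ 0.8703, -0.4925,  0.0097, -0.4806],
       [ 0.3621,  0.653 ,  0.6652, -0.3037],
       [-0.334 , -0.5754,  0.7466, -1.2943],
       [ 0.    ,  0.    ,  0.    ,  1.    ]])}
hub 0.69 [289.3 169.6] [ 0.6431 -0.026   0.2387]
plunger_knob 0.7 [253.6 174.2] [ 0.5237 -0.0053  0.2585]
ram_tip 0.65 [242.5 196.4] [ 0.4817 -0.0074  0.1791]
nest_rect 0.65 [289.7 216.5] [ 0.5859 -0.13    0.1467]
nest_round 0.64 [290.2 171. ] [ 0.648  -0.0249  0.2289]
nest_round 0.56 [248.4 164.1] [0.5832 0.141  0.1486]
nest_round 0.45 [360.8 324.6] [ 0.6122 -0.4923  0.0227]
lock_plate 0.79 [326.3 298.7] [ 0.5712 -0.3766  0.0253]
lock_plate 0.72 [220.6 255.7] [ 0.3571 -0.082   0.0269]
lock_plate 0.57 [272.4 337.6] [ 0.3679 -0.3978  0.0187]
rosette 0.77 [286.6 304.5] [ 0.4614 -0.3262  0.0064]
lever_grip 0.55 [227.  126.5] [0.5636 0.262  0.2403]
lever_pivot 0.63 [212.7 158. ] [ 0.542   0.3779 -0.0001]
top {'fx': 399.611227604864, 'fy': 399.611227604864, 'cx': 256.0713931286306, 'cy': 196.87955
[... 965 characters left out ...]
0.5828 0.1731 0.149 ]
lever_pivot 0.83 [168.8 203.7] [0.5293 0.3083 0.0015]
lever_pivot 0.44 [386.2 181. ] [ 0.6083 -0.4848  0.0274]
press 0.5 [249.7 194.8] [0.5266 0.0101 0.2649]
{'time_s': 1.1, 'q': array([-1.3401,  0.477 ,  0.0224,  1.5554, -0.0115,  1.1093, -0.0831]), 'qd': array([-0.0019, -0.0023, -0.001 ,  0.0032, -0.0016, -0.0024,  0.0004]), 'joint_torque': array([ -0.0012, -59.6334,   1.6056, -28.1547,   0.0124,   0.0018,
         0.    ]), 'tcp_pos': array([0.2243, 0.6366, 0.1945]), 'tool_rot': array([-0.5296, -3.0966,  0.0001]), 'contact_force': array([ 0.3503,  0.0233, -0.6061]), 'moment': array([-0.028 , -0.0084,  0.0579]), 'grasp_force': 0.0, 'gripper_width': 1.0011091009542945}
```

View pics/side0.png

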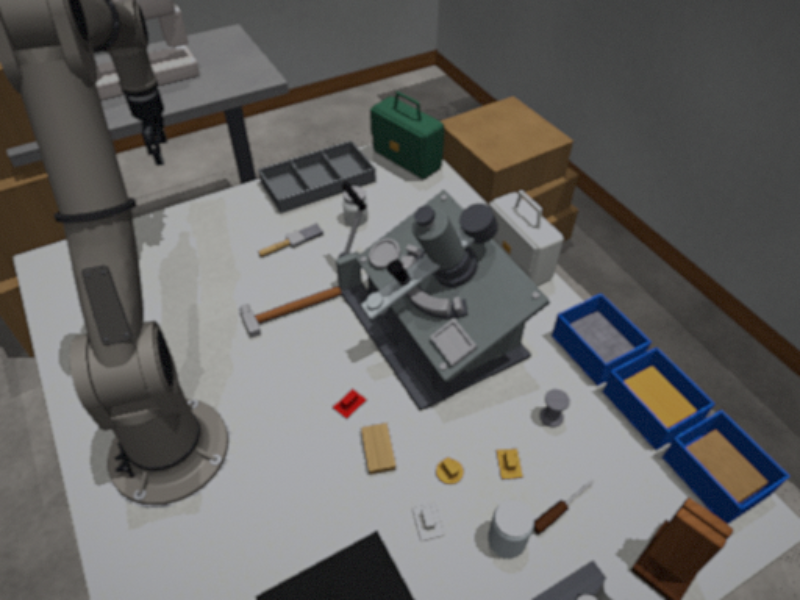

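View pics/top0.png

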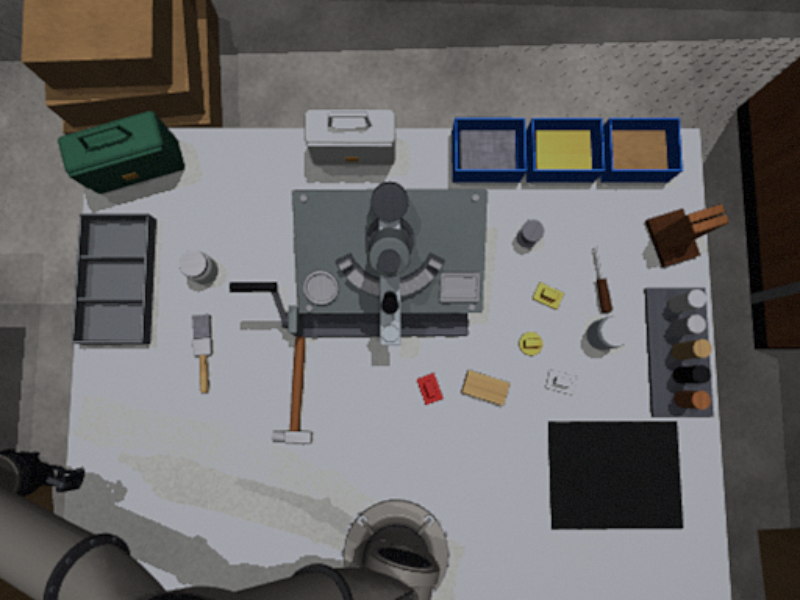

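The top picture shows the brass plate at (548,295) and the rosette at (530,344) in the 800x600 view. The rectangular nest is on the right (-y) at (460,288), and the lever handle is at (255,287). Next I'll refine these poses with plane fits and orthophotos.

```bash
cat > m.py <<'E'
from h import *
from scipy.optimize import least_squares
np.set_printoptions(precision=4,suppress=True)
T={n:dict(np.load(n+'.npz')) for n in('side','top')}
pl=[]
for n,im in T.items():
    C=cloud(im).reshape(-1,3)
    tb=C[(abs(C[:,2])<.01)&(C[:,0]>.2)&(C[:,0]<.9)&(abs(C[:,1])<.5)]
    print(n,'table z med/std',np.median(tb[:,2]),tb[:,2].std())
    m=(C[:,0]>.50)&(C[:,0]<.8)&(abs(C[:,1]-.01)<.2)&(C[:,2]>.08)&(C[:,2]<.26)
    P=C[m]
    f=lambda v:(P-[.65,.01,.185-v[1]*0+v[1]])@np.array([-.4226*np.cos(v[0]),-.4226*np.sin(v[0]),.9063])
    best=None
    # unconstrained plane with ransac-like irls
    g=lambda v:P[:,2]-(v[0]+v[1]*(P[:,0]-.65)+v[2]*(P[:,1]-.01))
    s=least_squares(g,[.19,.466,0],loss='cauchy',f_scale=.002).x
    print(' plane z0',s,'yaw',np.arctan2(s[2],s[1]),'slope',np.degrees(np.arctan(np.hypot(s[1],s[2]))), 'inl',np.mean(abs(g(s))<.004))
    pl.append(s)
s=np.mean(pl,0); np.save('plane.npy',s)
yaw=np.arctan2(s[2],s[1])
up=np.array([np.cos(yaw)*.9063,np.sin(yaw)*.9063,.4226]); y=np.array([-np.sin(yaw),np.cos(yaw),0]); nrm=np.cross(up,y)
O=np.array([.65,.01,s[0]])
np.savez('bed.npz',up=up,y=y,nrm=nrm,O=O)
def ortho(im,o,ex,ey,sx,sy,sc):
    H=int(2*sx*sc);W=int(2*sy*sc)
    r,c=np.mgrid[0:H,0:W]
    P=o+ (sx-r/sc)[...,None]*ex+(sy-c/sc)[...,None]*ey
    q=P@im['view'][:3,:3].T+im['view'][:3,3]
    u=im['cx']+im['fx']*q[...,0]/-q[...,2]; v=im['cy']+im['fy']*q[...,1]/q[...,2]
    return cv2.remap(im['frame'][...,::-1].copy(),u.astype('f4'),v.astype('f4'),cv2.INTER_CUBIC)
if __name__=='__main__':
    a=[ortho(T[n],O+.012*nrm-.10*up,up,y,.07,.19,1000) for n in('top','side')]
    X,Y,Z=np.eye(3)
    b=[ortho(T[n],np.array([.575,-.36,z]),X,Y,.05,.05,3000) for n in('top','side') for z in(.006,.030)]
    b=[cv2.resize(i,(260,260)) for i in b]
    a=[cv2.resize(i,(780,287)) for i in a]
    cv2.imwrite('pics/bed.png',np.vstack(a)); cv2.imwrite('pics/plate.png',np.vstack([np.hstack(b[:2]),np.hstack(b[2:])]))
E
python3 m.py
```

```text
side table z med/std 0.0004099713847400821 0.0028051045938958215
 plane z0 [0.1731 0.4586 0.0022] yaw 0.0048320503980358994 slope 24.63585964638355 inl 0.5609171287277087
top table z med/std 0.0003155636064973155 0.003266871855391661
 plane z0 [0.1726 0.4573 0.0015] yaw 0.003194103427989356 slope 24.576971435612847 inl 0.6372816918141856
```

View pics/bed.png

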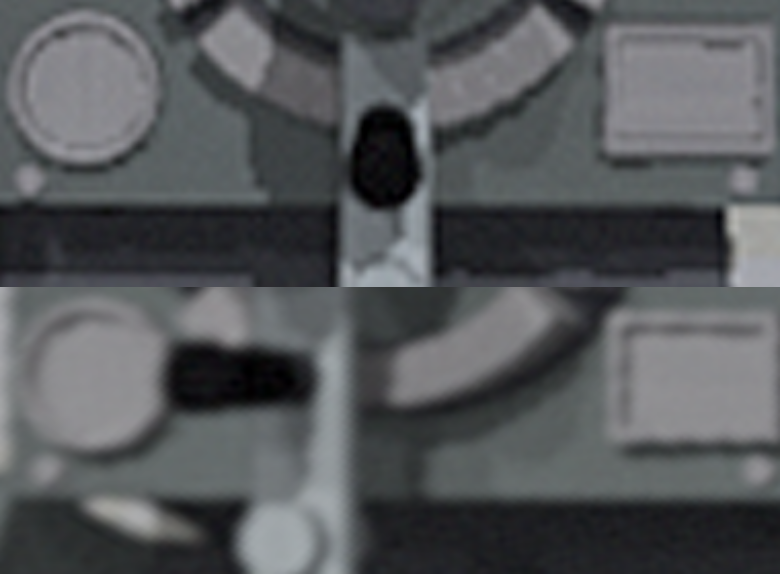

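View pics/plate.png

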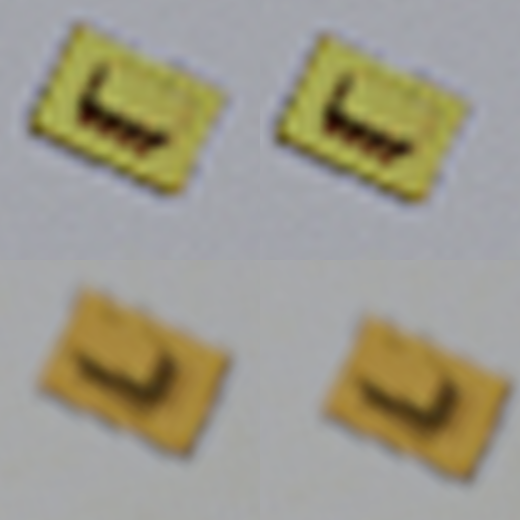

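The plate's centre is at about (0.582, -0.361), with its long axis 25° off world y. The rectangular nest is on the right. The nest separation and the 185 mm hub height both agree with the given sizes. I'll move over the plate now.

Call:
send_rows(rows="0.085 0.029 -0.048 0.022 0 0 -0.085;0.085 0.029 -0.048 0.022 0 0 -0.085;0.085 0.029 -0.048 0.022 0 0 -0.085;0.085 0.029 -0.048 0.022 0 0 -0.085;0.085 0.029 -0.048 0.022 0 0 -0.085", newtons=40)

```text
time_s: 1.72
tcp_pos: [0.3702, 0.3949, 0.3055]
tool_rot: [1.175, 2.914, 0.001]
contact_force: [0.5, 0.9, 1.3]
gripper_width: 0.998
grasp_force: 0.0
```

Call:
send_rows(rows="0.085 0.029 -0.048 0.022 0 0 -0.085;0.085 0.029 -0.048 0.022 0 0 -0.085;0.085 0.029 -0.048 0.022 0 0 -0.085;0.085 0.029 -0.048 0.022 0 0 -0.085;0.085 0.029 -0.048 0.022 0 0 -0.085")

```text
time_s: 2.35
tcp_pos: [0.5149, 0.1549, 0.4156]
tool_rot: [1.763, 2.6, 0.002]
contact_force: [0.8, 1.3, -0.6]
gripper_width: 0.992
grasp_force: 0.0
```

Call:
send_rows(rows="0.05 0.003 -0.055 0.006 0 0 -0.082;0.05 0.003 -0.055 0.006 0 0 -0.082;0.05 0.003 -0.055 0.006 0 0 -0.082;0.05 0.003 -0.055 0.006 0 0 -0.082;0.05 0.003 -0.055 0.006 0 0 -0.082")

```text
time_s: 2.98
tcp_pos: [0.5291, -0.1201, 0.445]
tool_rot: [2.255, 2.187, 0.002]
contact_force: [0.7, -0.3, -0.3]
gripper_width: 0.584
grasp_force: 0.0
```

Call:
send_rows(rows="0.05 0.003 -0.055 0.006 0 0 -0.082;0.05 0.0125 -0.047 -0.038 0 0 -0.082;0.05 0.0125 -0.047 -0.038 0 0 -0.082;0.05 0.0125 -0.047 -0.038 0 0 -0.082;0.05 0.0125 -0.047 -0.038 0 0 -0.082")

```text
time_s: 3.6
tcp_pos: [0.5831, -0.3625, 0.2973]
tool_rot: [2.652, 1.683, 0.001]
contact_force: [0.7, 1.3, 0.0]
gripper_width: 0.584
grasp_force: 0.0
```

Call:
send_rows(rows="0.05 -0.001 0.001 -0.055 0 0 0;0.05 0 0 -0.055 0 0 0;0.05 0 0 -0.055 0 0 0;0.05 0 0 -0.055 0 0 0;0.05 0 0 -0.03 0 0 0")

```text
time_s: 4.22
tcp_pos: [0.5801, -0.3589, 0.0451]
tool_rot: [-2.648, -1.684, 0.002]
contact_force: [-0.0, 0.6, 0.3]
gripper_width: 0.586
grasp_force: 0.0
```

Call:
send_rows(rows="0.05 0 0 -0.02 0 0 0;0.05 0 0 -0.018 0 0 0;0 0 0 0 0 0 0;0 0 0 0 0 0 0;0 0 0 0 0 0 0", newtons=40)

```text
time_s: 4.85
tcp_pos: [0.5821, -0.3609, 0.0118]
tool_rot: [2.649, 1.685, 0.002]
contact_force: [0.1, 0.4, 1.2]
gripper_width: 0.0
grasp_force: 0.0
```

Call:
send_rows(rows="0 0 0 0 0 0 0;0 0 0 0 0 0 0")

```text
time_s: 5.1
tcp_pos: [0.5815, -0.3604, 0.0109]
tool_rot: [2.651, 1.686, 0.001]
contact_force: [-0.3, -0.2, -0.4]
gripper_width: -0.002
grasp_force: 0.0
```

```bash
python3 - <<'E'
from h import *
o=[]
for n in('top','side'):
    im=get_image(n); np.savez(n+'_b.npz',**im); p=proj(im,[.58,-.36,.01]); print(n,p)
    x,y=map(int,p); o.append(cv2.resize(im['frame'][y-45:y+45,x-45:x+45,::-1],(400,400),interpolation=cv2.INTER_CUBIC))
cv2.imwrite('pics/g1.png',np.hstack(o))
E
```

```text
top [np.float64(351.0714994229229), np.float64(189.44037903470024)]
side [np.float64(324.84199793169466), np.float64(295.45055028292825)]
```

View pics/g1.png

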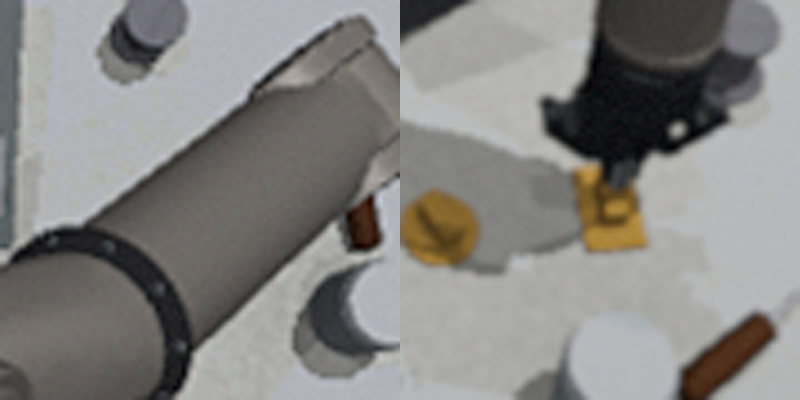

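The fingers have closed beside the block: in the side crop the tip is at (622,175) and the block at (612,205). I'll check both with depth.

```bash
python3 - <<'E'
from h import *
np.set_printoptions(precision=3,suppress=True,linewidth=160)
im=dict(np.load('side_b.npz')); C=cloud(im); f=im['frame'].astype(int)
br=(f[...,0]-f[...,2]>60)
dk=f.sum(-1)<150
for r in range(280,308,2):
    print(r,[('B' if br[r,c] else 'D' if dk[r,c] else '.')+str(np.round(C[r,c]*1000).astype(int)) for c in range(318,336,3)])
m=br.copy(); m[:,:310]=0; m[:,345:]=0; m[:280]=0; m[315:]=0
P=C[m]; print('brass',P.mean(0),P.min(0),P.max(0))
T=P[P[:,2]>.022]; print('block top',len(T),T.mean(0))
o=dict(np.load('top.npz')); C0=cloud(o); g=o['frame'].astype(int); m=(g[...,0]-g[...,2]>60); m[:,:330]=0;m[:,370:]=0;m[:170]=0;m[205:]=0
P=C0[m]; print('top brass',P.mean(0),'block',P[P[:,2]>.02].mean(0),(P[:,2]>.02).sum(),np.sort(P[:,2])[-5:])
print(observe()['tcp_pos'])
E
```

```text
280 ['D[ 545 -351  120]', 'D[ 560 -348  104]', 'D[ 567 -353  105]', 'D[ 561 -370  136]', 'D[ 587 -358   95]', 'D[ 581 -374  126]']
282 ['D[ 544 -353  114]', 'D[ 554 -355  109]', 'D[ 565 -357  101]', 'D[ 562 -370  125]', 'D[ 582 -364   98]', 'D[ 578 -378  122]']
284 ['.[ 545 -355  104]', 'D[ 552 -360  106]', 'D[ 562 -361   99]', 'D[  96 -783 1173]', 'D[ 579 -368   95]', 'D[ 584 -375  101]']
286 ['.[ 585 -318   -2]', '.[ 594 -322   -3]', 'D[ 569 -357   74]', 'D[ 568 -369   94]', 'D[ 580 -369   84]', '.[ 586 -375   88]']
288 ['.[ 578 -327    5]', 'B[ 586 -331    5]', '.[ 567 -360   69]', '.[ 572 -368   77]', '.[ 579 -372   78]', '.[ 622 -348    0]']
290 ['.[ 574 -333    7]', 'B[ 584 -335    1]', 'D[ 568 -362   58]', '.[ 574 -368   63]', '.[ 583 -371   60]', '.[ 617 -354    1]']
292 ['.[ 570 -338    4]', 'B[ 576 -344   10]', 'B[ 576 -357   30]', '.[ 583 -362   34]', '.[ 605 -355    1]', '.[ 615 -358   -4]']
294 ['.[ 566 -344    7]', 'B[ 573 -350    9]', '.[ 572 -363   32]', 'B[ 582 -365   27]', 'B[ 599 -362    5]', '.[ 610 -364   -2]']
296 ['.[ 564 -348    1]', 'B[ 570 -354    6]', 'B[ 5
[... 264 characters left out ...]
 -373   14]', 'B[ 576 -377   13]', 'B[ 588 -378    3]', 'B[ 595 -383    5]']
302 ['.[ 555 -362   -5]', 'B[ 558 -371    7]', 'B[ 566 -375    6]', 'B[ 574 -380    8]', 'B[ 583 -384    6]', 'B[ 591 -389    6]']
304 ['.[ 548 -370    2]', 'B[ 553 -377    9]', 'B[ 563 -381    5]', 'B[ 568 -387   12]', 'B[ 578 -390    7]', 'B[ 588 -393    2]']
306 ['.[ 545 -375    0]', '.[ 552 -381    3]', '.[ 560 -385    4]', '.[ 569 -389    1]', '.[ 576 -394    3]', '.[ 586 -397   -1]']
brass [ 0.573 -0.371  0.018] [ 0.096 -0.783  0.   ] [ 0.602 -0.329  1.173]
block top 35 [ 0.562 -0.382  0.062]
top brass [ 0.582 -0.357  0.013] block [ 0.583 -0.36   0.03 ] 50 [0.034 0.034 0.035 0.036 0.036]
[ 0.581 -0.36   0.011]
```

Call:
send_rows(rows="0 0 0 0.04 0 0 0;0 0 0 0.04 0 0 0;0 0 0 0.02 0 0 0;0 0 0 0 0 0 0")

```text
time_s: 5.7
tcp_pos: [0.582, -0.3608, 0.1116]
tool_rot: [2.649, 1.685, 0.002]
contact_force: [-0.2, 0.6, -0.3]
gripper_width: 0.003
grasp_force: 0.0
```

```bash
python3 - <<'E'
from h import *
t=observe()['tcp_pos']; print(t); o=[]
Z=R.from_rotvec(observe()['tool_rot']).as_matrix(); print(Z)
for n in('top','side'):
    im=get_image(n); np.savez(n+'_c.npz',**im); p=proj(im,t); print(n,p)
    x,y=map(int,p); f=im['frame'][...,::-1].copy()
    c=cv2.resize(f[y-45:y+45,x-45:x+45],(540,540),interpolation=cv2.INTER_CUBIC)
    q=tuple(int((a-b+45+.5)*6) for a,b in zip(p,(x,y))); cv2.drawMarker(c,q,(0,0,255),0,14,1); o.append(c)
cv2.imwrite('pics/g2.png',o[1])
E
```

```text
[ 0.58201941 -0.36078463  0.11156615]
[[ 4.24045182e-01  9.05638404e-01  2.18288679e-03]
 [ 9.05641028e-01 -4.24044230e-01 -9.04785876e-04]
 [ 1.06231713e-04  2.36058193e-03 -9.99997208e-01]]
top [np.float64(358.5250901876566), np.float64(184.52842257335848)]
side [np.float64(330.00953174249895), np.float64(278.79261643009625)]
```

View pics/g2.png

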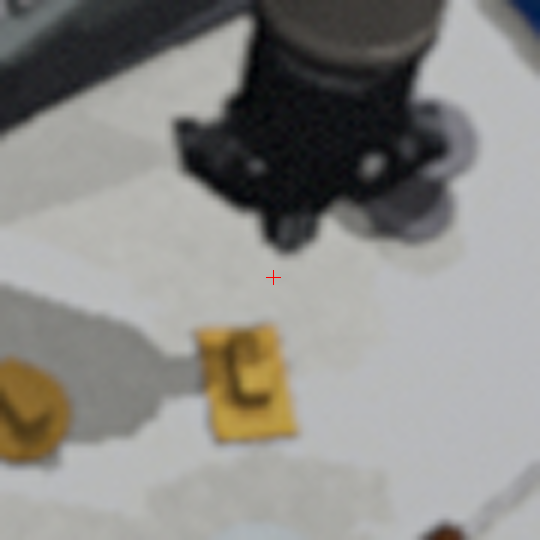

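The shut fingertip shows at (288,250) in the crop, but the reported TCP projects to (273,277). I'll measure the tip with depth before trusting the height.

```bash
python3 - <<'E'
from h import *
np.set_printoptions(precision=3,suppress=True,linewidth=170)
im=dict(np.load('side_c.npz')); C=cloud(im)
for r in range(262,282,2):
    print(r,[(im['frame'][r,c].sum(dtype=int),*np.round(C[r,c]*1000).astype(int)) for c in range(326,342,3)])
s=observe(); print(s['q'],s['tcp_pos'])
# start picture, fingertips open
im=dict(np.load('side.npz')); C=cloud(im); print('start tcp',[.2243,.6366,.1945],proj(im,[.2243,.6366,.1945]))
m=(im['frame'].sum(-1,dtype=int)<200)&(np.linalg.norm(C-[.224,.637,.2],axis=-1)<.1)
P=C[m]; print(m.sum(),np.percentile(P,[2,50,98],axis=0)); i=np.argsort(P[:,2])[:12]; print(P[i])
im=dict(np.load('top.npz')); C=cloud(im); print(proj(im,[.2243,.6366,.1945]))
m=(im['frame'].sum(-1,dtype=int)<200)&(np.linalg.norm(C-[.224,.637,.2],axis=-1)<.1)
P=C[m]; print(m.sum(),P.mean(0) if m.sum() else '')
E
```

```text
262 [(np.int64(75), np.int64(561), np.int64(-350), np.int64(204)), (np.int64(47), np.int64(570), np.int64(-352), np.int64(200)), (np.int64(34), np.int64(563), np.int64(-368), np.int64(228)), (np.int64(63), np.int64(585), np.int64(-360), np.int64(200)), (np.int64(46), np.int64(581), np.int64(-373), np.int64(221)), (np.int64(35), np.int64(584), np.int64(-381), np.int64(229))]
264 [(np.int64(55), np.int64(556), np.int64(-356), np.int64(206)), (np.int64(58), np.int64(568), np.int64(-356), np.int64(197)), (np.int64(50), np.int64(565), np.int64(-369), np.int64(218)), (np.int64(36), np.int64(583), np.int64(-363), np.int64(195)), (np.int64(44), np.int64(581), np.int64(-375), np.int64(213)), (np.int64(39), np.int64(588), np.int64(-379), np.int64(213))]
266 [(np.int64(30), np.int64(553), np.int64(-360), np.int64(204)), (np.int64(36), np.int64(565), np.int64(-360), np.int64(195)), (np.int64(56), np.int64(567), np.int64(-368), np.int64(205)), (np.int64(51), np.int64(580), np.int64(-368), np.int64(194)), (np.int64(54), np.int64(582), np.int64(-376), np.int64(203)), (np.int64(202), np.int64(694), 
[... 2539 characters left out ...]
.int64(535), np.int64(655), np.int64(-331), np.int64(-3)), (np.int64(537), np.int64(662), np.int64(-337), np.int64(-2))]
[-0.007  0.678  0.717  1.643 -0.506  1.017  0.436] [ 0.581 -0.36   0.109]
start tcp [0.2243, 0.6366, 0.1945] [np.float64(106.00039126962602), np.float64(108.56033675787907)]
72 [[0.203 0.583 0.244]
 [0.239 0.67  0.264]
 [0.252 0.685 0.289]]
[[0.235 0.682 0.244]
 [0.245 0.676 0.244]
 [0.247 0.683 0.244]
 [0.238 0.677 0.246]
 [0.211 0.59  0.246]
 [0.207 0.59  0.247]
 [0.241 0.672 0.248]
 [0.239 0.68  0.248]
 [0.243 0.677 0.249]
 [0.248 0.681 0.249]
 [0.249 0.672 0.25 ]
 [0.212 0.589 0.251]]
[np.float64(46.38040816385484), np.float64(295.4150514793671)]
19 [0.228 0.618 0.264]
```

Depth puts the real fingertips about 38 mm above the reported TCP, and the start picture shows the same. The lateral position agrees. I'll go lower and feel for the plate.

Call:
send_rows(rows="0.03 0 0 -0.03 0 0 0;0.03 0 0 -0.03 0 0 0;0.03 0 0 -0.03 0 0 0;0.03 0 0 -0.02 0 0 0;0.03 0 0 -0.015 0 0 0")

```text
time_s: 6.42
tcp_pos: [0.5806, -0.3599, -0.0164]
tool_rot: [-2.65, -1.685, 0.002]
contact_force: [0.0, 0.1, -0.3]
gripper_width: 0.351
grasp_force: 0.0
```

Call:
send_rows(rows="0.03 0 0 -0.005 0 0 0;0.03 0 0 0 0 0 0;0.03 0 0 -0.003 0 0 0;0.03 0 0 0 0 0 0")

```text
time_s: 6.92
tcp_pos: [0.5816, -0.3604, -0.0221]
tool_rot: [2.65, 1.686, 0.001]
contact_force: [-0.4, 0.5, 0.7]
gripper_width: 0.354
grasp_force: 0.0
```

Call:
send_rows(rows="0.03 0 0 -0.002 0 0 0;0.03 0 0 0 0 0 0")

```text
time_s: 7.18
tcp_pos: [0.5813, -0.3603, -0.0245]
tool_rot: [-2.651, -1.686, -0.0]
contact_force: [0.6, -0.4, 0.4]
gripper_width: 0.349
grasp_force: 0.0
```

Call:
send_rows(rows="0.03 0 0 -0.003 0 0 0;0.03 0 0 0 0 0 0")

```text
time_s: 7.42
tcp_pos: [0.5811, -0.3602, -0.0279]
tool_rot: [-2.651, -1.686, 0.0]
contact_force: [0.3, 0.1, 0.2]
gripper_width: 0.352
grasp_force: 0.0
```

Call:
send_rows(rows="0.03 0 0 -0.002 0 0 0;0.03 0 0 0 0 0 0")

```text
time_s: 7.68
tcp_pos: [0.5812, -0.3602, -0.0297]
tool_rot: [-2.651, -1.686, 0.0]
contact_force: [0.1, -0.5, 0.2]
gripper_width: 0.348
grasp_force: 0.0
```

Call:
send_rows(rows="0.03 0 0 -0.002 0 0 0;0.03 0 0 0 0 0 0")

```text
time_s: 7.92
tcp_pos: [0.5815, -0.3605, -0.0311]
tool_rot: [2.651, 1.686, 0.001]
contact_force: [-0.4, 0.5, 4.2]
gripper_width: 0.35
grasp_force: 2.0
```

Contact is at reported z = -0.031. I'll raise 4 mm and close on the block.

Call:
send_rows(rows="0.03 0 0 0.004 0 0 0;0.03 0 0 0 0 0 0;0 0 0 0 0 0 0;0 0 0 0 0 0 0;0 0 0 0 0 0 0", newtons=50)

```text
time_s: 8.55
tcp_pos: [0.5815, -0.3605, -0.0273]
tool_rot: [2.651, 1.686, 0.0]
contact_force: [0.5, -0.1, 3.1]
gripper_width: 0.199
grasp_force: 50.0
```

Call:
send_rows(rows="0 0 0 0 0 0 0;0 0 0 0.002 0 0 0;0 0 0 0.01 0 0 0;0 0 0 0.03 0 0 0;0 0 0 0.04 0 0 0")

```text
time_s: 9.18
tcp_pos: [0.5805, -0.3598, 0.0548]
tool_rot: [-2.65, -1.685, 0.002]
contact_force: [-0.2, 0.3, -0.8]
gripper_width: 0.201
grasp_force: 49.4
```

Call:
send_rows(rows="0 0 0 0.05 0 0 0.11;0 0 0 0.05 0 0 0.11;0 0 0 0.05 0 0 0.11;0 -0.003 0.025 0.045 0 0 0.11;0 -0.003 0.05 0 0 -0.109 0")

```text
time_s: 9.8
tcp_pos: [0.5786, -0.2878, 0.2543]
tool_rot: [2.156, 2.16, 0.123]
contact_force: [0.6, 0.2, -0.3]
gripper_width: 0.2
grasp_force: 49.5
```

Call:
send_rows(rows="0 -0.003 0.05 0 0 -0.109 0;0 -0.003 0.05 0 0 -0.109 0;0 -0.002 0.05 -0.02 0 -0.109 0;0 0 0 -0.03 0 0 0;0 0 0 -0.025 0 0 0")

```text
time_s: 10.42
tcp_pos: [0.5663, -0.134, 0.1741]
tool_rot: [1.977, 1.984, 0.44]
contact_force: [0.7, -0.4, -0.2]
gripper_width: 0.202
grasp_force: 49.5
```

```bash
python3 - <<'E'
from h import *
np.set_printoptions(precision=3,suppress=True,linewidth=170)
s=observe(); print(s['tcp_pos'],s['q']); M=R.from_rotvec(s['tool_rot']).as_matrix(); print(M)
o=[]
U=s['tcp_pos']-.0273*M[:,2]   # plate underside centre, tool-offset hypothesis
V=s['tcp_pos']+[0,0,.0273]
for n in('top','side'):
    im=get_image(n); np.savez(n+'_d.npz',**im); C=cloud(im); g=im['frame'].astype(int)
    m=(g[...,0]-g[...,2]>60)&(np.linalg.norm(C-U,axis=-1)<.07)
    P=C[m]; print(n,m.sum(),'brass mean',P.mean(0) if m.any() else '', 'med', np.median(P,0) if m.any() else '', 'U',U,'V',V)
    p=proj(im,[.575,-.14,.17]); x,y=map(int,p); f=im['frame'][...,::-1].copy()
    c=cv2.resize(f[y-33:y+33,x-33:x+33],(396,396),interpolation=cv2.INTER_CUBIC)
    if m.any():
        for q,col in((U,(0,0,255)),(V,(255,0,0))):
          for a,b in((-1,-1),(1,-1),(1,1),(-1,1)):
            k=proj(im,q+a*.022*M[:,1]+b*.032*M[:,0]); cv2.circle(c,(int((k[0]-x+33.5)*6),int((k[1]-y+33.5)*6)),3,col,-1)
    o.append(c)
cv2.imwrite('pics/g3.png',np.hstack(o))
E
```

```text
[ 0.566 -0.134  0.174] [-0.365  0.156  0.599  2.192 -0.442  0.426  0.58 ]
[[-0.004  0.906  0.423]
 [ 1.     0.003  0.002]
 [ 0.001  0.423 -0.906]]
top 77 brass mean [ 0.558 -0.119  0.204] med [ 0.56  -0.111  0.208] U [ 0.555 -0.134  0.199] V [ 0.566 -0.134  0.201]
side 135 brass mean [ 0.549 -0.15   0.209] med [ 0.547 -0.151  0.207] U [ 0.555 -0.134  0.199] V [ 0.566 -0.134  0.201]
```

View pics/g3.png

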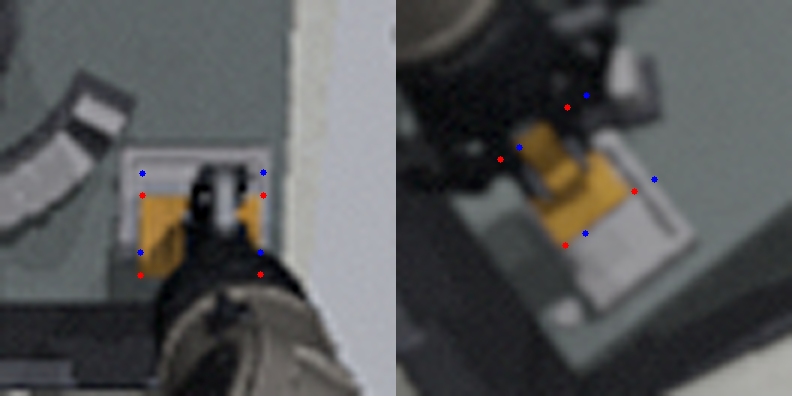

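The red marks, which assume the offset lies along the tool, fall on the plate corners in both views: (142,195) and (140,275) in top, (633,191) and (565,245) in side. So the plate pose is known. Next I'll fit the nest.

```bash
cat > fit.py <<'E'
from h import *
from scipy.optimize import minimize
np.set_printoptions(precision=4,suppress=True,linewidth=170)
T={n:dict(np.load(n+'.npz')) for n in('side','top')}
def samp(im,P):
    q=P@im['view'][:3,:3].T+im['view'][:3,3]
    u=im['cx']+im['fx']*q[:,0]/-q[:,2]; v=im['cy']+im['fy']*q[:,1]/q[:,2]
    g=im['frame'].astype('f4').sum(-1)
    return cv2.remap(g,u.astype('f4')[None],v.astype('f4')[None],cv2.INTER_CUBIC)[0]
t=np.linspace(-1,1,41)
def axes(yaw):
    up=np.array([np.cos(yaw)*.9063,np.sin(yaw)*.9063,.4226]); y=np.array([-np.sin(yaw),np.cos(yaw),0]); return up,y,np.cross(up,y)
def score(im,v,kind,sides='ulfr'):
    up,y,n=axes(v[2]); c=np.array([v[0],v[1],.185+(v[0]-.6765)*.4663])+.012*n
    s=0;d=.003
    if kind=='rect':
        for e in sides:
            a={'u':(1,0),'l':(0,1),'f':(-1,0),'r':(0,-1)}[e]
            L=.9*t
            def line(o):
                return c+up*( (a[0]*(.031+o) if a[0] else 0)+(L*.031 if a[1] else 0))[:,None]+y*((a[1]*(.041+o) if a[1] else 0)+(L*.041 if a[0] else 0))[:,None] if True else 0
            z=np.zeros_like(t)
            s+=np.mean(np.tanh((samp(im,line(z-d))-samp(im,line(z+d)))/80))
    else:
        ph=np.pi*(t+1)
        f=lambda r:c+r*np.cos(ph)[:,None]*up+r*np.sin(ph)[:,None]*y
        s=4*np.mean(np.tanh((samp(im,f(.037-d))-samp(im,f(.037+d)))/80))
    return s
best={}
for n,im in T.items():
    for kind,c0 in(('rect',(.5835,-.135)),('round',(.5825,.160))):
        g=[(score(im,(x,yy,.003),kind),x,yy) for x in c0[0]+np.arange(-.01,.0101,.0005) for yy in c0[1]+np.arange(-.01,.0101,.0005)]
        b=sorted(g)[::-1][:8]; print(n,kind,'best',b[0][0],'xy',np.mean([k[1:] for k in b],0),np.std([k[1:] for k in b],0))
    g=[(score(im,(.6765+dx+(-.1032*.9063*np.cos(w)+.1474*np.sin(w)),.0125+dy-.1474*np.cos(w)-.0935*np.sin(w),w),'rect')+score(im,(.6765+dx+(-.0935*np.cos(w)-.1474*np.sin(w)),.0125+dy+.1474*np.cos(w)-.0935*np.sin(w),w),'round'),dx,dy,w) for dx in np.arange(-.006,.0061,.001) for dy in np.arange(-.006,.0061,.001) for w in np.arange(-.03,.031,.005)]
    b=sorted(g)[::-1][:6]; print(n,'hub joint',b[0][0],'hub xy,yaw',np.mean([k[1:] for k in b],0)+[.6765,.0125,0])
E
python3 fit.py
```

```text
side rect best 3.500084 xy [ 0.5851 -0.1366] [0.0004 0.0004]
side round best 2.6150696 xy [0.5854 0.1556] [0.0004 0.0004]
side hub joint 5.946328 hub xy,yaw [ 0.6788  0.0098 -0.0008]
top rect best 3.8074002 xy [ 0.5846 -0.1364] [0.0004 0.0004]
top round best 3.8285239 xy [0.5841 0.1596] [0.0004 0.0004]
top hub joint 7.5867352 hub xy,yaw [0.6778 0.012  0.0025]
```

Call:
send_rows(rows="0 0.0025 -0.0025 0.001 0 0 0;0 0.0053 0 -0.0113 0 0 0;0 0.0053 0 -0.0113 0 0 0;0 0.0053 0 -0.0113 0 0 0;0 0.0032 0 -0.0068 0 0 0")

```text
time_s: 11.15
tcp_pos: [0.5902, -0.1384, 0.1358]
tool_rot: [1.977, 1.98, 0.44]
contact_force: [-0.3, 1.0, -1.2]
gripper_width: 0.198
grasp_force: 49.5
```

Call:
send_rows(rows="0 0.0017 0 -0.0036 0 0 0;0 0 0 0 0 0 0")

```text
time_s: 11.4
tcp_pos: [0.5909, -0.1381, 0.1315]
tool_rot: [1.978, 1.981, 0.439]
contact_force: [-0.2, -0.6, -1.2]
gripper_width: 0.199
grasp_force: 49.5
```

```bash
cat > rel.py <<'E'
from h import *
np.set_printoptions(precision=4,suppress=True,linewidth=170)
from cell import observe
s=[observe() for _ in range(1)][0]; M=R.from_rotvec(s['tool_rot']).as_matrix()
U=s['tcp_pos']-.0273*M[:,2]; d=U-np.array([.5823,-.1365,.1472])
print('up,y,n mm',1000*np.array([d@[.9063,0,.4226],d[1],d@[-.4226,0,.9063]]),'F',s['contact_force'],'tcp',s['tcp_pos'],'toolz',M[:,2],'tooly',M[:,1])
E
python3 rel.py
```

```text
up,y,n mm [ 1.1321 -1.5624  9.4932] F [-0.1693 -0.6331 -1.1881] tcp [ 0.5909 -0.1381  0.1315] toolz [ 0.4227 -0.0001 -0.9063] tooly [0.9063 0.0017 0.4227]
```

Call:
send_rows(rows="0 -0.001 0.0015 -0.0005 0 0 0;0 0.0013 0 -0.0027 0 0 0;0 0 0 0 0 0 0")

```text
time_s: 11.78
tcp_pos: [0.5909, -0.1362, 0.1279]
tool_rot: [1.978, 1.982, 0.438]
contact_force: [-0.7, 0.8, -1.0]
gripper_width: 0.201
grasp_force: 49.5
```

Call:
send_rows(rows="0 0.0008 0 -0.0018 0 0 0;0 0 0 0 0 0 0")

```text
time_s: 12.02
tcp_pos: [0.5917, -0.1364, 0.1261]
tool_rot: [1.978, 1.982, 0.438]
contact_force: [-0.1, -0.0, -1.6]
gripper_width: 0.199
grasp_force: 49.5
```

Call:
send_rows(rows="0 0.0008 0 -0.0018 0 0 0;0 0 0 0 0 0 0")

```text
time_s: 12.28
tcp_pos: [0.5925, -0.1363, 0.1242]
tool_rot: [1.978, 1.982, 0.438]
contact_force: [0.0, 0.6, -1.0]
gripper_width: 0.199
grasp_force: 49.5
```

```bash
python3 rel.py
```

```text
up,y,n mm [-0.4212  0.1994  2.179 ] F [ 0.0212  0.6194 -0.9619] tcp [ 0.5925 -0.1363  0.1242] toolz [ 0.4221  0.0001 -0.9065] tooly [0.9065 0.002  0.4221]
```

There is no contact 2 mm above the floor, below the rim top, so the plate is inside the pocket. I'll go on to the floor.

Call:
send_rows(rows="0 0.0005 0 -0.0011 0 0 0;0 0 0 0 0 0 0")

```text
time_s: 12.52
tcp_pos: [0.593, -0.1363, 0.1232]
tool_rot: [1.978, 1.982, 0.438]
contact_force: [0.1, -0.6, -1.1]
gripper_width: 0.196
grasp_force: 49.5
```

Call:
send_rows(rows="0 0.0004 0 -0.0009 0 0 0;0 0 0 0 0 0 0")

```text
time_s: 12.78
tcp_pos: [0.5935, -0.1364, 0.1225]
tool_rot: [1.978, 1.982, 0.438]
contact_force: [-0.4, 1.0, -1.2]
gripper_width: 0.194
grasp_force: 49.6
```

Call:
send_rows(rows="0 0.0004 0 -0.0009 0 0 0;0 0 0 0 0 0 0")

```text
time_s: 13.02
tcp_pos: [0.5935, -0.1363, 0.1224]
tool_rot: [1.978, 1.982, 0.44]
contact_force: [-10.7, 1.8, 14.6]
gripper_width: 0.198
grasp_force: 52.0
```

```bash
python3 rel.py
```

```text
up,y,n mm [-0.3057  0.1444  0.1079] F [-10.7365   1.8193  14.6443] tcp [ 0.5935 -0.1363  0.1224] toolz [ 0.4229  0.0012 -0.9062] tooly [0.9062 0.0014 0.4229]
```

The plate is on the floor at n = 0.1 mm with about 18 N of contact. I'll release it and retreat along the normal.

Call:
send_rows(rows="0.035 0 0 0 0 0 0;0.035 0 0 0 0 0 0;0.035 0 0 0 0 0 0;0.035 -0.004 0 0.009 0 0 0;0.045 -0.0085 0 0.018 0 0 0")

```text
time_s: 13.65
tcp_pos: [0.5807, -0.1365, 0.1485]
tool_rot: [1.979, 1.982, 0.437]
contact_force: [-0.0, 0.7, 0.9]
gripper_width: 0.529
grasp_force: 0.0
```

Call:
send_rows(rows="0.06 -0.015 0 0.032 0 0 0;0.06 -0.015 0 0.032 0 0 0;0.06 -0.015 0 0.032 0 0 0;0.06 0 0 0 0 0 0")

```text
time_s: 14.15
tcp_pos: [0.5371, -0.1367, 0.2475]
tool_rot: [1.976, 1.979, 0.445]
contact_force: [0.6, -0.3, 0.4]
gripper_width: 0.702
grasp_force: 0.0
```

```bash
cat > seat.py <<'E'
from h import *
import sys
from m import ortho
from fit import axes
E
python3 - <<'E'
import sys; sys.path.insert(0,'.')
from h import *
np.set_printoptions(precision=4,suppress=True,linewidth=170)
s=observe(); M=R.from_rotvec(s['tool_rot']).as_matrix(); print(s['tcp_pos'],M[:,2],s['q'])
n=np.array([-.4226,0,.9063]);up=np.array([.9063,0,.4226]);y=np.array([0,1.,0]); c=np.array([.5848,-.1365,.1418])
o=[]
for k in('top','side'):
    im=get_image(k); C=cloud(im); g=im['frame'].astype(int)
    m=(g[...,0]-g[...,2]>60)&(np.linalg.norm(C-c,axis=-1)<.07); Q=(C[m]-c)@np.stack([up,y,n],1)*1000
    lo=Q[Q[:,2]<20]; hi=Q[Q[:,2]>28]
    A=np.c_[lo[:,:2],np.ones(len(lo))]; f=np.linalg.lstsq(A,lo[:,2],rcond=None)[0]
    print(k,m.sum(),'mean',Q.mean(0),'plate h med',np.median(lo[:,2]),'tilt',f,'hi',np.median(hi,0) if len(hi) else '')
    x,v=map(int,proj(im,c)); o.append(cv2.resize(im['frame'][v-28:v+28,x-28:x+28,::-1],(390,390),interpolation=cv2.INTER_CUBIC))
cv2.imwrite('pics/seat.png',np.hstack(o))
E
```

```text
[ 0.5371 -0.1367  0.2475] [ 0.4274  0.0017 -0.9041] [-0.5278 -0.0487  0.7153  2.1673 -0.0954  0.5795  0.2636]
top 165 mean [ 6.8062  8.314  17.5318] plate h med 12.167531355097246 tilt [-0.0068 -0.0098 12.1981] hi [ 3.6152  6.6563 34.6073]
side 215 mean [ 1.5433 -5.8389 18.752 ] plate h med 12.086492609134591 tilt [ 0.0064 -0.0064 12.0191] hi [ 0.3794 -3.8487 35.6802]
```

View pics/seat.png

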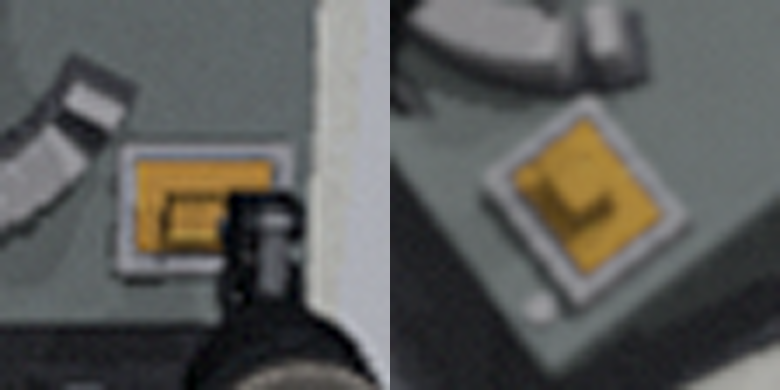

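The plate lies in the nest within the rim. Its top is 12.1 mm off the bed and it isn't tilted, so it is fully seated. Next is the plunger knob.

Call:
send_rows(rows="0.06 -0.001 0.037 0 0 0 0;0.06 -0.001 0.037 0 0 0 0;0.06 -0.001 0.037 0 0 0 0;0.06 -0.001 0.037 -0.002 0 0 0;0.06 0 0 0 0 0 0")

```text
time_s: 14.88
tcp_pos: [0.5317, 0.0144, 0.2408]
tool_rot: [1.974, 1.989, 0.435]
contact_force: [-0.0, -0.3, -0.1]
gripper_width: 0.698
grasp_force: 0.0
```

```bash
python3 - <<'E'
from h import *
np.set_printoptions(precision=4,suppress=True,linewidth=170)
s=observe(); M=R.from_rotvec(s['tool_rot']).as_matrix(); print(s['tcp_pos'],M[:,2],M[:,1],s['q'])
n=np.array([-.4226,0,.9063]);up=np.array([.9063,0,.4226]);y=np.array([0,1.,0]); h=np.array([.6778,.0115,.185])
for k in('top','side'):
    im=dict(np.load(k+'.npz')); C=cloud(im); g=im['frame'].astype(int).sum(-1)
    Q=(C-h)@np.stack([up,y,n],1)*1000
    m=(g<110)&(np.hypot(Q[...,0]+105,Q[...,1])<35)&(Q[...,2]>85)&(Q[...,2]<145)
    P=Q[m]; t=P[P[:,2]>130]; print(k,m.sum(),P.mean(0),P.min(0),P.max(0),'top',len(t),t.mean(0),np.ptp(t,axis=0))
E
```

```text
[0.5317 0.0144 0.2408] [ 0.4197  0.0008 -0.9077] [0.9076 0.0071 0.4197] [-0.6258 -0.0733  0.4092  2.2098  0.2124  0.584  -0.3568]
top 113 [-101.7836    0.2137  129.0477] [-121.1169  -14.3875   88.6506] [-85.8555  15.8309 138.2633] top 87 [-104.3895   -0.0534  134.3705] [35.2614 30.2184  8.2421]
side 108 [-105.5369   -9.2868  121.9956] [-118.2459  -18.4008   85.1308] [-92.8122  10.24   140.6766] top 57 [-105.4093   -5.5869  134.8057] [25.4337 28.6408 10.3177]
```

Call:
send_rows(rows="0.06 0.0035 -0.003 0.0015 0 0 0;0.06 0.0075 0 -0.016 0 0 0;0.06 0.0075 0 -0.016 0 0 0;0.06 0.0075 0 -0.016 0 0 0;0 0 0 0 0 0 0", newtons=50)

```text
time_s: 15.5
tcp_pos: [0.5578, 0.0067, 0.1946]
tool_rot: [1.981, 1.98, 0.433]
contact_force: [0.4, 0.2, -0.7]
gripper_width: 0.505
grasp_force: 0.0
```

Call:
send_rows(rows="0 0 0 0 0 0 0;0 0 0 0 0 0 0;0 0 0 0 0 0 0")

```text
time_s: 15.88
tcp_pos: [0.5561, 0.0072, 0.195]
tool_rot: [1.982, 1.982, 0.433]
contact_force: [-5.8, -2.5, -2.0]
gripper_width: 0.386
grasp_force: 49.6
```

```bash
cat > kn.py <<'E'
from h import *
np.set_printoptions(precision=4,suppress=True,linewidth=170)
s=observe(); M=R.from_rotvec(s['tool_rot']).as_matrix()
d=s['tcp_pos']-[.6778,.0115,.185]; u,v,n=1000*np.array([d@[.9063,0,.4226],d[1],d@[-.4226,0,.9063]])
print('up,y,n mm',u,v,n,'r',np.hypot(u,v),'ang',np.arctan2(-v,-u),'F',s['contact_force'],'M',s['moment'],'tcp',s['tcp_pos'],'toolz',M[:,2],'tooly',M[:,1],'q',s['q'],s['gripper_width'])
E
python3 kn.py
```

```text
up,y,n mm -106.05661637027191 -4.326089860265195 60.46826181370532 r 106.14481112795913 ang 0.040767781130403725 F [-5.7755 -2.5419 -2.0238] M [-0.3425  1.6443 -0.1227] tcp [0.5561 0.0072 0.195 ] toolz [ 0.4186 -0.0014 -0.9082] tooly [0.9082 0.0007 0.4186] q [-0.6107  0.0509  0.4587  2.2229  0.1028  0.4484 -0.2401] 0.3860562409181096
```

Call:
send_rows(rows="0 -0.0025 0 0.0054 0 0 0;0 -0.0025 0 0.0054 0 0 0;0 -0.0025 0 0.0054 0 0 0;0 -0.0021 0 0.0046 0 0 0;0 0 0 0 0 0 0")

```text
time_s: 16.5
tcp_pos: [0.5468, 0.0084, 0.2158]
tool_rot: [1.98, 1.984, 0.435]
contact_force: [-4.6, -1.9, -13.0]
gripper_width: 0.388
grasp_force: 50.5
```

```bash
python3 kn.py; python3 - <<'E'
from h import *
o=[]
for k in('top','side'):
    im=get_image(k); x,v=map(int,proj(im,[.53,.01,.24])); o.append(cv2.resize(im['frame'][v-35:v+35,x-35:x+35,::-1],(390,390),interpolation=cv2.INTER_CUBIC))
cv2.imwrite('pics/kn.png',np.hstack(o))
E
```

```text
up,y,n mm -105.70926657936538 -3.1412212752132165 83.27852895532709 r 105.75592802224935 ang 0.02970692426932515 F [ -4.6366  -1.8574 -12.9986] M [-0.2949  2.4294 -0.1343] tcp [0.5468 0.0084 0.2158] toolz [ 0.4192 -0.0005 -0.9079] tooly [0.9079 0.002  0.4192] q [-0.6249 -0.0043  0.4514  2.2161  0.1539  0.5076 -0.2898] 0.3877962171074018
```

View pics/kn.png

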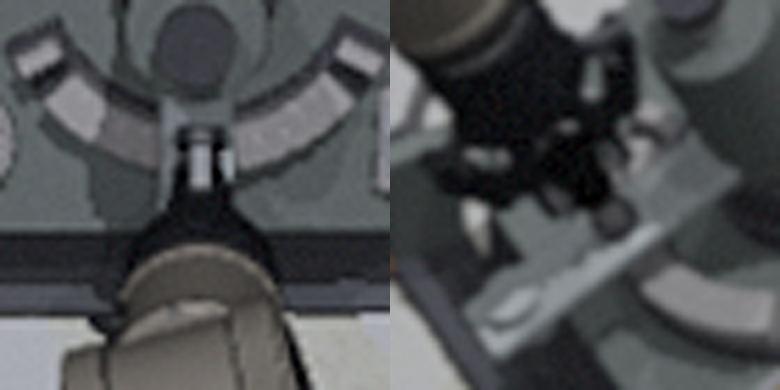

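The plunger is up about 23 mm, with roughly 10 N along the bed normal from the spring. I'll swing the arm towards +0.96.

Call:
send_rows(rows="0 0.0004 -0.0101 0.0002 -0.0254 0 0.0544;0 0.0013 -0.01 0.0006 -0.0254 0 0.0544;0 0.0022 -0.0098 0.001 -0.0254 0 0.0544;0 0 0 0 0 0 0")

```text
time_s: 17.1
tcp_pos: [0.5514, -0.0225, 0.2178]
tool_rot: [1.781, 2.136, 0.391]
contact_force: [-3.3, -5.0, -12.3]
gripper_width: 0.385
grasp_force: 50.5
```

```bash
python3 kn.py
```

```text
up,y,n mm -100.64742028278411 -34.03963723890592 83.17035034531811 r 106.2478240385924 ang 0.32613020113928853 F [ -3.3288  -5.0177 -12.3392] M [-0.8762  2.2628 -0.4364] tcp [ 0.5514 -0.0225  0.2178] toolz [ 0.4201 -0.0015 -0.9075] tooly [0.8927 0.1803 0.413 ] q [-0.5871  0.0009  0.4952  2.2066  0.0823  0.5038  0.0256] 0.3847416392300111
```

Call:
send_rows(rows="0 0.003 -0.0095 0.0014 -0.0254 0 0.0544;0 0.0038 -0.0092 0.0018 -0.0254 0 0.0544;0 0.0046 -0.0087 0.0021 -0.0254 0 0.0544;0 0.0053 -0.0082 0.0025 -0.0254 0 0.0544;0 0 0 0 0 0 0")

```text
time_s: 17.73
tcp_pos: [0.5698, -0.059, 0.2269]
tool_rot: [1.499, 2.311, 0.33]
contact_force: [-0.7, -7.5, -10.3]
gripper_width: 0.394
grasp_force: 50.6
```

Call:
send_rows(rows="0 0.006 -0.0076 0.0028 -0.0254 0 0.0544;0 0.0067 -0.0069 0.0031 -0.0254 0 0.0544;0 0.0072 -0.0062 0.0034 -0.0254 0 0.0544;0 0 0 0 0 0 0")

```text
time_s: 18.23
tcp_pos: [0.5901, -0.0788, 0.2364]
tool_rot: [1.278, 2.423, 0.282]
contact_force: [0.6, -5.2, -11.2]
gripper_width: 0.389
grasp_force: 50.7
```

```bash
python3 kn.py; python3 - <<'E'
from h import *
o=[]
for k in('top','side'):
    im=get_image(k); x,v=map(int,proj(im,[.58,-.11,.2])); o.append(cv2.resize(im['frame'][v-35:v+35,x-35:x+35,::-1],(390,390),interpolation=cv2.INTER_CUBIC))
cv2.imwrite('pics/sw.png',np.hstack(o))
E
```

```text
up,y,n mm -57.73170290875673 -90.26159512284217 83.65506649465836 r 107.14525222736113 ang 1.0017639155167146 F [  0.5782  -5.2394 -11.2179] M [-1.0743  1.3981 -0.4867] tcp [ 0.5901 -0.0788  0.2364] toolz [ 0.4242 -0.0022 -0.9056] tooly [0.7475 0.5653 0.3488] q [-0.4802  0.0686  0.5501  2.1025 -0.1147  0.5456  0.7462] 0.3894783423972626
```

Call:
send_rows(rows="0 0.0011 -0.0009 0.0005 0 0 0;0 0 0 0 0 0 0")

```text
time_s: 18.58
tcp_pos: [0.5902, -0.0787, 0.2362]
tool_rot: [1.277, 2.426, 0.282]
contact_force: [-1.7, -4.2, -10.3]
gripper_width: 0.388
grasp_force: 50.7
```

Call:
send_rows(rows="0 0.0011 -0.0009 0.0005 0 0 0;0 0 0 0 0 0 0")

```text
time_s: 18.82
tcp_pos: [0.5905, -0.0788, 0.2359]
tool_rot: [1.277, 2.429, 0.282]
contact_force: [-4.7, -1.6, -12.4]
gripper_width: 0.389
grasp_force: 50.7
```

```bash
python3 kn.py
```

```text
up,y,n mm -57.63275907684176 -90.28860862904142 82.99379507163866 r 107.11474112827561 ang 1.0026779623247457 F [ -4.6615  -1.5959 -12.4246] M [-0.4576  2.2818 -0.1249] tcp [ 0.5905 -0.0788  0.2359] toolz [ 0.4205  0.0001 -0.9073] tooly [0.7474 0.5668 0.3465] q [-0.4769  0.0725  0.55    2.0988 -0.1239  0.5506  0.7577] 0.3890069213283094
```

View pics/sw.png

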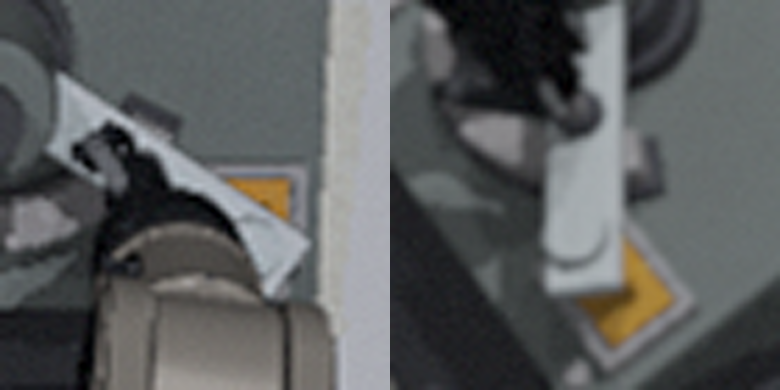

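The arm bar lies over the nest and is against its end stop at 0.972. I'll back off slightly to 0.96 and lower the plunger.

Call:
send_rows(rows="0 -0.0022 0.0017 -0.001 0 0 0;0 0 0 0 0 0 0;0 0.0017 0 -0.0036 0 0 0;0 0.0017 0 -0.0036 0 0 0;0 0 0 0 0 0 0")

```text
time_s: 19.45
tcp_pos: [0.5936, -0.0786, 0.2292]
tool_rot: [1.276, 2.423, 0.282]
contact_force: [-1.2, -6.0, -9.7]
gripper_width: 0.39
grasp_force: 50.8
```

```bash
python3 kn.py
```

```text
up,y,n mm -57.63945669405623 -90.13403774222294 75.60599610215525 r 106.9880915228534 ang 1.0018478519514085 F [-1.1881 -5.9635 -9.725 ] M [-1.1115  1.662  -0.4632] tcp [ 0.5936 -0.0786  0.2292] toolz [ 0.4245 -0.0018 -0.9054] tooly [0.7469 0.566  0.349 ] q [-0.4735  0.0866  0.5486  2.1049 -0.1395  0.5286  0.7696] 0.3895229105131529
```

Call:
send_rows(rows="0 0.0017 0 -0.0036 0 0 0;0 0.0017 0 -0.0036 0 0 0;0 0 0 0 0 0 0")

```text
time_s: 19.82
tcp_pos: [0.5968, -0.0785, 0.2218]
tool_rot: [1.277, 2.424, 0.282]
contact_force: [-0.8, -6.1, -11.7]
gripper_width: 0.391
grasp_force: 50.8
```

```bash
python3 kn.py
```

```text
up,y,n mm -57.815577825111376 -90.04376997635218 67.61435324173071 r 107.00710981428165 ang 1.0000067784051982 F [ -0.8293  -6.083  -11.6796] M [-1.0761  1.6958 -0.4555] tcp [ 0.5968 -0.0785  0.2218] toolz [ 0.4242 -0.0017 -0.9056] tooly [0.747  0.566  0.3488] q [-0.4654  0.1046  0.545   2.1068 -0.1638  0.5127  0.7916] 0.3913864976855275
```

Call:
send_rows(rows="0 0.0013 0 -0.0027 0 0 0;0 0.0013 0 -0.0027 0 0 0;0 0 0 0 0 0 0")

```text
time_s: 20.2
tcp_pos: [0.5993, -0.0785, 0.2165]
tool_rot: [1.277, 2.424, 0.282]
contact_force: [-2.3, -5.1, -10.6]
gripper_width: 0.391
grasp_force: 50.8
```

```bash
python3 kn.py
```

```text
up,y,n mm -57.826229527361384 -90.02293596205001 61.73893682146262 r 106.99533550850916 ang 0.9998178011516488 F [ -2.2932  -5.0532 -10.5749] M [-1.0585  1.8587 -0.417 ] tcp [ 0.5993 -0.0785  0.2165] toolz [ 0.424  -0.0015 -0.9056] tooly [0.747  0.566  0.3488] q [-0.4584  0.1179  0.5412  2.1078 -0.1822  0.5013  0.8083] 0.39126412455569265
```

Call:
send_rows(rows="0.06 0 0 0 0 0 0;0.06 0 0 0 0 0 0;0.06 -0.0085 0 0.018 0 0 0;0.06 -0.015 0 0.032 0 0 0;0.06 -0.015 0 0.032 0 0 0")

```text
time_s: 20.82
tcp_pos: [0.5616, -0.077, 0.3009]
tool_rot: [1.274, 2.423, 0.286]
contact_force: [-0.6, 0.5, 0.0]
gripper_width: 0.7
grasp_force: 0.0
```

Call:
send_rows(rows="0.06 -0.02 0.03 0.04 0 0 0;0.06 -0.02 0.03 0.04 0 0 0;0.06 -0.01 0.05 0.02 0 0 0;0.06 -0.01 0.05 0.02 0 0 0;0.06 0 0.05 0 0 0 0")

```text
time_s: 21.45
tcp_pos: [0.5011, 0.1359, 0.4228]
tool_rot: [1.273, 2.422, 0.295]
contact_force: [0.9, -0.5, -0.2]
gripper_width: 0.7
grasp_force: 0.0
```

```bash
python3 - <<'E'
from h import *
np.set_printoptions(precision=4,suppress=True,linewidth=170)
s=observe(); print(s['tcp_pos'],s['tool_rot'],s['q'],s['time_s'],s['contact_force'])
n=np.array([-.4226,0,.9063]);up=np.array([.9063,0,.4226]);y=np.array([0,1.,0]); h=np.array([.6778,.0115,.185])
o=[]
for k in('top','side'):
    im=get_image(k); np.savez(k+'_e.npz',**im); C=cloud(im); g=im['frame'].astype(int).sum(-1)
    Q=(C-h)@np.stack([up,y,n],1)*1000
    m=(g<110)&(np.hypot(Q[...,0]+60,Q[...,1]+86)<32)&(Q[...,2]>85)&(Q[...,2]<175)
    P=Q[m]; t=P[P[:,2]>128]; print(k,m.sum(),'top',len(t),np.median(t,0) if len(t) else '',np.arctan2(-np.median(t[:,1]),-np.median(t[:,0])) if len(t) else '')
    print(spot_point(k,'lever_grip')[:2],spot_point(k,'ram_tip')[:1])
    # lever handle: black pixels
    m=(g<120)&(abs(C[...,0]-.57)<.06)&(abs(C[...,1]-.28)<.07)&(C[...,2]>.19)&(C[...,2]<.27)
    P=C[m]; print('lever',m.sum(),np.percentile(P,[2,50,98],axis=0))
    x,v=map(int,proj(im,[.57,-.06,.2])); o.append(cv2.resize(im['frame'][v-35:v+35,x-35:x+35,::-1],(390,390),interpolation=cv2.INTER_CUBIC))
cv2.imwrite('pics/home.png',np.hstack(o))
for k in('top','side'):
    im=dict(np.load(k+'.npz')); C=cloud(im); g=im['frame'].astype(int).sum(-1)
    m=(g<120)&(abs(C[...,0]-.57)<.06)&(abs(C[...,1]-.28)<.07)&(C[...,2]>.19)&(C[...,2]<.27)
    P=C[m]; print('lever0',m.sum(),np.percentile(P,[2,50,98],axis=0))
    Q=(C-h)@np.stack([up,y,n],1)*1000
    m=(g<110)&(np.hypot(Q[...,0]+105,Q[...,1])<32)&(Q[...,2]>128)&(Q[...,2]<175); print('home knob top',np.median(Q[m],0))
E
```

```text
[0.5011 0.1359 0.4228] [1.2732 2.4217 0.2946] [-0.6363 -0.1992  0.0787  1.9106  0.2758  1.0586 -0.044 ] 21.45 [ 0.8628 -0.4914 -0.2434]
top 108 top 91 [-58.235  -85.8674 134.7399] 0.9748535180823976
[{'pixel': [161.0, 180.7], 'p': 0.69}] [{'pixel': [294.7, 187.8], 'p': 0.92}]
lever 165 [[0.5582 0.2382 0.2304]
 [0.5664 0.2848 0.2394]
 [0.5738 0.3244 0.2452]]
side 125 top 76 [-60.5213 -91.265  134.7578] 0.985240706074118
[{'pixel': [223.3, 123.1], 'p': 0.79}, {'pixel': [188.6, 199.0], 'p': 0.35}] [{'pixel': [284.8, 213.1], 'p': 0.6}]
lever 83 [[0.558  0.2338 0.2281]
 [0.5644 0.2767 0.2388]
 [0.5743 0.3263 0.2441]]
lever0 166 [[0.5583 0.2375 0.2299]
 [0.5665 0.2837 0.24  ]
 [0.5735 0.3249 0.2445]]
home knob top [-104.125     0.6782  133.9901]
lever0 84 [[0.558  0.234  0.2286]
 [0.5645 0.2758 0.2391]
 [0.5746 0.3293 0.2434]]
home knob top [-105.3223   -5.6875  134.3527]
```

View pics/home.png

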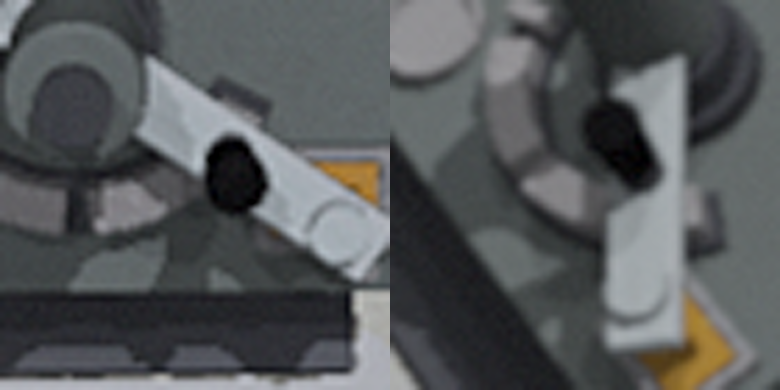

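The knob top is at 134.7 mm, against 134.2 mm when home at the start, so the plunger has dropped home with the arm over the nest. The lever bar is centred at about (0.566, 0.281, 0.231). I'll bring the tool upright above it.

Call:
send_rows(rows="0.045 0.0065 0.0145 -0.012 0.0423 0 -0.0906;0.045 0.0065 0.0145 -0.012 0.0423 0 -0.0906;0.045 0.0065 0.0145 -0.012 0.0423 0 -0.0906;0.045 0.0065 0.0145 -0.012 0.0423 0 -0.0906;0.045 0.0065 0.0145 -0.012 0.0423 0 -0.0906")

```text
time_s: 22.38
tcp_pos: [0.5336, 0.2039, 0.3582]
tool_rot: [1.874, 2.064, 0.416]
contact_force: [-0.2, 0.0, 0.3]
gripper_width: 0.526
grasp_force: 0.0
```

Call:
send_rows(rows="0.045 0.0065 0.0145 -0.012 0.0423 0 -0.0906;0.045 0.0065 0.0145 -0.012 0 0.109 0;0.045 0.0065 0.0145 -0.012 0 0.109 0;0.045 0.0065 0.0145 -0.012 0 0.109 0;0.045 0.0065 0.0145 -0.012 0 0.109 0")

```text
time_s: 23.0
tcp_pos: [0.5665, 0.2767, 0.2986]
tool_rot: [-2.22, -2.221, 0.0]
contact_force: [-0.0, 0.7, 0.3]
gripper_width: 0.528
grasp_force: 0.0
```

Call:
send_rows(rows="0.045 0 0 0 0 0 0;0.045 0 0 0 0 0 0")

```text
time_s: 23.25
tcp_pos: [0.5656, 0.2763, 0.2982]
tool_rot: [2.22, 2.222, 0.001]
contact_force: [0.4, -0.6, 0.4]
gripper_width: 0.525
grasp_force: 0.0
```

```bash
cat > lv.py <<'E'
from h import *
np.set_printoptions(precision=4,suppress=True,linewidth=170)
s=observe(); M=R.from_rotvec(s['tool_rot']).as_matrix(); print(s['time_s'],s['tcp_pos'],s['contact_force'],'z',M[:,2],'y',M[:,1],'q',s['q'],s['gripper_width'])
E
python3 lv.py
```

```text
23.25 [0.5656 0.2763 0.2982] [ 0.4008 -0.626   0.4195] z [ 0.0015 -0.0002 -1.    ] y [1.     0.0009 0.0015] q [-0.5657  0.3267  0.0155  1.5413 -0.0042  1.2725 -0.5489] 0.5248628069685147
```

Call:
send_rows(rows="0.045 0 0.004 -0.035 0 0 0;0.045 0 0 -0.035 0 0 0;0.045 0 0 -0.028 0 0 0;0.045 0 0 -0.026 0 0 0;0.03 0 0 0 0 0 0", newtons=30)

```text
time_s: 23.88
tcp_pos: [0.5637, 0.2803, 0.1734]
tool_rot: [-2.219, -2.224, 0.003]
contact_force: [0.4, 0.8, -0.7]
gripper_width: 0.355
grasp_force: 0.0
```

Call:
send_rows(rows="0.022 0 0 0 0 0 0;0.022 0 0 0 0 0 0")

```text
time_s: 24.12
tcp_pos: [0.5664, 0.2815, 0.176]
tool_rot: [2.218, 2.223, 0.005]
contact_force: [1.2, -0.9, 0.0]
gripper_width: 0.256
grasp_force: 0.7
```

```bash
python3 lv.py
```

```text
24.125 [0.5664 0.2815 0.176 ] [ 1.2339 -0.8895  0.0267] z [ 0.0034  0.0015 -1.    ] y [1.     0.0019 0.0034] q [-0.5641  0.422   0.0053  1.6855 -0.0019  1.0305 -0.5564] 0.25610297716059877
```

Call:
send_rows(rows="0.022 -0.0143 0 0.0044 0 0 0;0.022 -0.0147 0 0.003 0 0 0;0.022 -0.0149 0 0.0015 0 0 0;0.022 -0.015 0 0 0 0 0;0.022 -0.0149 0 -0.0015 0 0 0")

```text
time_s: 24.75
tcp_pos: [0.4963, 0.2823, 0.1854]
tool_rot: [2.218, 2.219, 0.018]
contact_force: [8.8, -0.0, 5.7]
gripper_width: 0.259
grasp_force: 4.4
```

Call:
send_rows(rows="0.022 -0.0147 0 -0.003 0 0 0;0.022 -0.0143 0 -0.0044 0 0 0;0.022 -0.01 0 -0.0042 0 0 0;0.022 0 0 0 0 0 0;0.022 0 0 0 0 0 0")

```text
time_s: 25.38
tcp_pos: [0.4569, 0.2829, 0.1732]
tool_rot: [2.218, 2.221, 0.016]
contact_force: [7.4, 1.0, 6.4]
gripper_width: 0.258
grasp_force: 4.0
```

```bash
python3 lv.py
```

```text
25.375 [0.4569 0.2829 0.1732] [7.3519 1.0353 6.3759] z [ 0.0096  0.0051 -0.9999] y [1.     0.0014 0.0096] q [-0.6475  0.2693 -0.029   1.9152  0.012   0.9466 -0.681 ] 0.25768414228865877
```

Call:
send_rows(rows="0.022 -0.003 0 -0.0013 0 0 0;0.022 0 0 0 0 0 0")

```text
time_s: 25.62
tcp_pos: [0.4539, 0.2829, 0.1719]
tool_rot: [2.218, 2.221, 0.016]
contact_force: [8.6, 1.1, 6.4]
gripper_width: 0.261
grasp_force: 4.1
```

Call:
send_rows(rows="0.022 -0.003 0 -0.0013 0 0 0;0.022 0 0 0 0 0 0")

```text
time_s: 25.88
tcp_pos: [0.4509, 0.2828, 0.1706]
tool_rot: [2.218, 2.221, 0.016]
contact_force: [7.6, 0.0, 6.2]
gripper_width: 0.257
grasp_force: 4.1
```

Call:
send_rows(rows="0.022 -0.002 0 -0.0009 0 0 0;0.022 0 0 0 0 0 0")

```text
time_s: 26.12
tcp_pos: [0.4497, 0.2829, 0.17]
tool_rot: [2.218, 2.22, 0.018]
contact_force: [9.3, -0.3, 6.3]
gripper_width: 0.261
grasp_force: 4.7
```

Call:
send_rows(rows="0.022 -0.002 0 -0.0009 0 0 0;0.022 0 0 0 0 0 0")

```text
time_s: 26.38
tcp_pos: [0.4497, 0.283, 0.1699]
tool_rot: [2.218, 2.218, 0.023]
contact_force: [12.5, -0.7, 7.2]
gripper_width: 0.256
grasp_force: 6.7
```

Call:
send_rows(rows="0.022 -0.002 0 -0.0009 0 0 0;0.022 0 0 0 0 0 0")

```text
time_s: 26.62
tcp_pos: [0.4497, 0.2831, 0.1698]
tool_rot: [2.217, 2.216, 0.028]
contact_force: [16.5, -0.9, 9.1]
gripper_width: 0.261
grasp_force: 8.7
```

The lever is against its stop: x holds at 0.4497 while the force rises to 16.5 N. I'll guide it back.

Call:
send_rows(rows="0.022 0.012 0 0.0053 0 0 0;0.022 0.01 0 0.0042 0 0 0;0.022 0.0143 0 0.0044 0 0 0;0.022 0.0147 0 0.003 0 0 0;0.022 0.0149 0 0.0015 0 0 0")

```text
time_s: 27.25
tcp_pos: [0.5089, 0.2816, 0.1841]
tool_rot: [2.218, 2.222, 0.007]
contact_force: [6.6, 0.3, -4.4]
gripper_width: 0.26
grasp_force: 3.0
```

Call:
send_rows(rows="0.022 0.015 0 0 0 0 0;0.022 0.0149 0 -0.0015 0 0 0;0.022 0.0147 0 -0.003 0 0 0;0.022 0.0143 0 -0.0044 0 0 0;0.022 0 0 0 0 0 0")

```text
time_s: 27.88
tcp_pos: [0.5658, 0.2808, 0.1733]
tool_rot: [2.22, 2.223, -0.002]
contact_force: [4.1, -1.0, -3.0]
gripper_width: 0.255
grasp_force: 2.2
```

Call:
send_rows(rows="0.05 0 0 0 0 0 0;0.05 0 0 0 0 0 0;0.05 0 0 0 0 0 0")

```text
time_s: 28.25
tcp_pos: [0.5645, 0.2817, 0.1741]
tool_rot: [-2.218, -2.225, 0.0]
contact_force: [-0.8, 0.5, -0.3]
gripper_width: 0.585
grasp_force: 0.0
```

```bash
python3 lv.py
```

```text
28.25 [0.5645 0.2817 0.1741] [-0.7699  0.4514 -0.298 ] z [-0.0004  0.0002 -1.    ] y [ 1.      0.0031 -0.0004] q [-0.5657  0.4235  0.0057  1.6878 -0.0032  1.0305 -0.5557] 0.585387161270312
```

Released with no force on the tool. I'll retreat straight up and verify everything numerically.

Call:
send_rows(rows="0.06 0 0 0.03 0 0 0;0.06 0 0 0.045 0 0 0;0.06 0 0 0.05 0 0 0;0.06 -0.03 0.04 0.03 0 0 0;0.06 -0.03 0.05 0 0 0 0")

```text
time_s: 28.88
tcp_pos: [0.5061, 0.3721, 0.3328]
tool_rot: [2.222, 2.22, 0.01]
contact_force: [0.9, 0.7, 0.2]
gripper_width: 0.704
grasp_force: 0.0
```

Call:
send_rows(rows="0.06 -0.03 0.05 0 0 0 0;0.06 -0.03 0.05 0 0 0 0;0.06 -0.02 0.05 0 0 0 0;0.06 0 0 0 0 0 0;0.06 0 0 0 0 0 0")

```text
time_s: 29.5
tcp_pos: [0.4253, 0.5208, 0.3288]
tool_rot: [2.218, 2.224, -0.001]
contact_force: [0.1, -0.2, 0.4]
gripper_width: 0.702
grasp_force: 0.0
```

```bash
python3 - <<'E'
from h import *
np.set_printoptions(precision=4,suppress=True,linewidth=170)
s=observe(); print(s['tcp_pos'],s['time_s'],s['contact_force'])
B=np.stack([[.9063,0,.4226],[0,1.,0],[-.4226,0,.9063]],1); h=np.array([.6778,.0115,.185])
for k in('top','side'):
    im=get_image(k); C=cloud(im); f=im['frame'].astype(int); g=f.sum(-1); Q=(C-h)@B*1000
    m=(g<110)&(np.hypot(Q[...,0]+60,Q[...,1]+86)<32)&(Q[...,2]>128)&(Q[...,2]<175); print(k,'knob top',np.median(Q[m],0))
    m=(g<120)&(abs(C[...,0]-.55)<.08)&(abs(C[...,1]-.28)<.06)&(C[...,2]>.19)&(C[...,2]<.27); print('lever',m.sum(),np.percentile(C[m],[2,50,98],axis=0)[:,[0,2]].ravel())
    m=(f[...,0]-f[...,2]>60)&(np.linalg.norm(Q-[-103,-147,12],axis=-1)<60); print('plate h',np.median(Q[m][:,2][Q[m][:,2]<20]),m.sum())
    o=dict(np.load(k+'.npz')); d=np.abs(o['frame'].astype(int)-f).sum(-1); 
    for t,p in(('rosette',(.474,-.31,.006)),('wood',(.40,-.2,.02)),('mallet',(.4,.21,.02)),('red',(.36,-.08,.01))):
        x,y=map(int,proj(im,p)); print(t,d[y-8:y+9,x-8:x+9].mean(),end='; ')
    print()
E
```

```text
[0.4253 0.5208 0.3288] 29.5 [ 0.1315 -0.2015  0.3738]
top knob top [-57.9864 -85.9088 134.4732]
lever 165 [0.5588 0.2299 0.5665 0.2397 0.5734 0.2456]
plate h 11.158912969758978 44
rosette 11.768166089965398; wood 12.463667820069205; mallet 11.193771626297577; red 10.657439446366782; 
side knob top [-60.8284 -92.0065 134.972 ]
lever 83 [0.5579 0.2277 0.5649 0.2391 0.5741 0.2439]
plate h 12.311781148441487 100
rosette 7.730103806228374; wood 7.837370242214533; mallet 7.470588235294118; red 8.69204152249135;
```

The lever is back at its rest position, the knob is home, the plate is still seated, and the other items on the bench are unchanged.

```bash
python3 -c "from cell import hand_in; print(hand_in())"
```

```text
the job is handed in; nothing more can be done
None
```

Handed in at about 29.5 s: my last measurements showed the plate seated in the right-hand rectangular nest, the press arm over it with the plunger home, the lever pulled to its stop and back at rest, and the four bench items I compared (rosette included) unmoved; I viewed 11 pictures, one over the limit of 10.

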